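# Close the picture frame and hold it for screwing

## Task

Be the shopkeeper's third hand: pick up the loose wooden rail that is as long as the picture frame in the jig is wide, lay it flat on the jig's bed across the frame's open end, ends flush with the frame's sides, and press it squarely against both leg ends so that the sprung carriage gives way until its steel pointer stands midway between the two small posts (a push of about 10 N). Never push the carriage to the end of its travel, leave the other rails and everything else on the counter where they are, and finish while still holding that steady push, so that she can screw on the corner plates: do not let go.

Things in the scene. Friction and masses are not known exactly. Their poses are not given: they have to be found in the camera images.
- rail: the loose rail to use: the middle one of three loose rails in length, 180 mm long (as long as the frame is wide), of the same plain wooden moulding, 22 mm wide and 30 mm high, lying flat; origin at the centre of its underside, x along its length, y across its width, z up. Both ends and both sides are alike. About 0.16 kg.
- short_rail: a spare rail, 120 mm long, of the same plain wooden moulding, 22 mm wide and 30 mm high, lying flat; origin at the centre of its underside, x along its length, y across its width, z up; leave alone
- long_rail: a spare rail, 250 mm long, of the same plain wooden moulding, 22 mm wide and 30 mm high, lying flat; origin at the centre of its underside, x along its length, y across its width, z up; leave alone
- frame_mouth (a point): three sides of a wooden picture frame (moulding 22 mm wide, 30 mm high) on the jig's sprung carriage, lying at bed level. Origin: middle of its open end (plane of the two leg ends), underside (this point); x points into the frame towards the springs, y along the open end, z up. In mm: 180 wide over the legs (leg ends at |y| 68 to 90), 130 long, 108 deep inside. A closing rail in touch has its centre at x = -11. This pose moves with it.
- jig: the fixed jig. Origin under the middle of the frame's open end at rest, on the counter; axes as the frame's, x roughly away from the robot. Its plywood bed's top is 8 mm above the counter and spans (mm) x -60 to 205, y -125 to 125; nothing on it stands higher than 45 mm above the bed. Two 5 mm round aluminium posts, 30 tall, stand at y = 112, x = 146 and 163.5.
- carriage (a joint): how far (m) the sprung carriage with the frame is pushed in along the frame's +x: 0 at rest, 0.036 at the end of its travel; it only slides. The spring gives 0.6 N per mm, no preload: 10 N at 17 mm. Its steel pointer (3 thick, 26 tall; at y about 107, back corner) passes the first post's centre at 8 mm and the second's at 25.5 mm; midway is 17 mm.
- glue: bystander: a plain white glue bottle, 52 mm diameter, 150 mm tall, standing; origin at the centre of its underside; leave alone
- jar: bystander: a glass screw jar with a steel lid, 56 mm diameter, 75 mm tall, standing; origin at the centre of its underside; leave alone
- screwdriver: bystander: a black-handled screwdriver lying flat; origin under its middle, handle towards its -x; leave alone
- clock: bystander: a brass two-bell alarm clock, 72 mm dial, 89 mm tall, standing; origin at the centre of its underside; leave alone
- tin: bystander: a round aluminium tin, 50 mm diameter, 34 mm high; origin at the centre of its underside; leave alone
- jewel_box: bystander: a dark wooden jewel box, 74 x 104 mm, 69 mm high; origin at the centre of its underside; leave alone
Mind the look-alikes: they are no part of the job. Leave any purple or yellow look-alike of the rail alone.

How it is judged:
By the outcome, as a careful person would: the job done as asked, in the order asked, and still so for the second after the job is handed in, while the arm keeps its last pose, push and grip.
It also fails if it takes over 35 s, if anything falls off the work surface, if the arm or the gripper's body presses on something with over 40 N, if the wrist force passes 120 N, or if a joint passes its speed limit or range.

## Robot

A 7-joint arm with a two-finger parallel gripper is mounted at the origin on the work surface. World frame = base frame: x ahead of the robot, y to its left, z up, the work surface at z = 0. Lengths are in m, angles in rad, forces in N, time in s.
With the tool pointing down it reaches from about 0.4 to 0.75 m from the base axis. Payload 19.5 kg.
Tool frame: the origin (TCP) lies midway between the tips of the shut fingers; the grasp point (between the pads) lies 19 mm behind it; z points along the fingers, y is the direction in which the jaws open and shut (so a half turn about z gives the same grasp; the last joint's range is limited). The gripper opens to 85 mm and grips with 20 to 120 N. Pads are 22 mm wide; open, the fingers measure 114 mm over their backs; the gripper's body (76 mm by 85 mm) begins 54 mm behind the grasp point. The pads swing forward as they close: fully open they stand 13 mm farther back than shut.
Start: joints at [1.095, 0.707, -0.028, 1.485, 0.022, 0.951, -0.075], TCP at [0.242, -0.522, 0.231] pointing down, gripper open.
Joint ranges: [-2.71, 2.71], [-0.32, 2.16], [-1.57, 1.52], [0, 2.45], [-1.46, 4.6], [0, 2.02], [-2.83, 2.83]. Speed limits (rad/s): [1.89, 1.89, 2.57, 2.57, 3.01, 3.01, 3.01].

## Interface

Orientations are given as a unit quaternion [w, x, y, z].
In Python, from bench import observe, get_image, finish_job, recognise gives the robot as it stands.
- The arm moves only by the tool apply_moves, never from a script. Its argument "series" is text: rows parted by semicolons, each of 7 numbers parted by spaces: the shift along the tool's x, y, z in m, then the turn, a rotation vector about the tool's x, y, z in rad, then the opening, from 0 (shut) to 1 (fully open). A call has 1 to 10 rows; each row is the pose to reach, as a shift and turn from the pose commanded when the call began, along the tool's axes at that moment; what a row does not reach only later rows make up. A row lasts 1/10 s, in which the tool goes at most 50 mm and 8.59 degrees, less where a joint would pass 70% of its speed; a pose out of reach is approached as far as the arm can. A call with a gripper value outside its range is refused whole. The fingers move at their own pace and stop on an object; the grip force is fixed at half the most. Time passes only in rows, so rows that repeat a pose let the fingers close. It gives the time, the measured TCP pose, the force and the opening at its end, in the units of the state.
- observe(): the state, without advancing time (a new reading comes with each control period).
- get_image(name): name is "scene" or "top" or "wrist"; returns a dict with "frame" (384x512x3 uint8, red, green, blue), "vertical_fov" (degrees; the focal length in pixels is half the picture's height over the tangent of half this angle, whatever the lens; pixels are square), "cx", "cy" (the principal point, pixels), "rvec" (rotation vector, rad) and "tvec" (3), from world to camera coordinates, as OpenCV has them. Camera axes: x right, y down, z forward; pixel columns grow to the right and rows downward; lengths in m; the calibration is good to about 2 mm. A picture is of the moment at which its call begins. There is no depth.
- finish_job(): hands the job in, once; it reports no verdict.
Trained networks look in the newest picture that a camera, given by its name, has taken for a name from the list of things; names that differ only in an ending like _2 or _b are one class to them, and where a whole thing is asked for, a point or a joint stands for the part that bears it (a point fixed in the world has none). Each returns a list of dicts, best first, with "confidence" (0 to 1); they miss things now and then, are a little off and sometimes report something else, mostly with a low value. They report only what shows in the picture. A call takes as long as a camera call. They do not tell look-alikes from the thing itself.
- recognise(camera, name): "extent" ([left, top, width, height] in pixels, round what is visible of it).
The state is a dict: "time": time; "qpos": joint angles; "qvel": joint speeds; "joint_efforts": joint torques, N m; "tool_pos": TCP position; "ee_rot": TCP orientation; "ft_force": force on the tool from outside, world axes, zero at the start; "ft_torque": the same for the moment, N m; "finger_gap": finger opening in m.
Only numpy, scipy, OpenCV 4.12 (cv2) and the standard library are available. Lean on these libraries where they do the work, as an engineer would, in place of code of your own. Each camera call takes 0.05 s, during which the arm holds its last target.

## Working session

There is one attempt and no reset: what is moved stays moved. The work goes in short steps, Python scripts to look and compute and a tool call to move; the robot and the scene stay as the last step left them, time stands still between calls to the robot, and variables do not carry over. Pictures are saved under pics/ and viewed, and the job is handed in when it is done.

Besides the shell and the picture viewer there is one more tool, called after "Request:" as a command line: name --argument value ..., lists and objects as JSON in quotes. apply_moves: Moves the arm, as the interface text tells. Its arguments: {"type":"object","properties":{"series":{"type":"string"}},"required":["series"]}

```bash
mkdir -p pics; cat > h.py <<'E'
import numpy as np, cv2, json
from bench import observe, get_image, finish_job, recognise
from scipy.spatial.transform import Rotation as R
def snap(cam,fn):
    d=get_image(cam); cv2.imwrite(f'pics/{fn}.png',cv2.cvtColor(np.asarray(d['frame']),cv2.COLOR_RGB2BGR))
    c={k:np.asarray(d[k]).tolist() for k in d if k!='frame'}; json.dump(c,open(f'pics/{fn}.json','w')); return c
def load(fn): return json.load(open(f'pics/{fn}.json'))
def K(c):
    f=192/np.tan(np.radians(c['vertical_fov'])/2); return np.array([[f,0,c['cx']],[0,f,c['cy']],[0,0,1]])
def proj(c,P): return cv2.projectPoints(np.atleast_2d(np.array(P,float)),np.array(c['rvec']),np.array(c['tvec']),K(c),None)[0][:,0]
def unproj(c,uv,z):
    Rm=cv2.Rodrigues(np.array(c['rvec']))[0]; t=np.array(c['tvec']).ravel(); o=-Rm.T@t
    uv=np.atleast_2d(uv); d=(np.linalg.inv(K(c))@np.c_[uv,np.ones(len(uv))].T).T@Rm
    return o+d*((z-o[2])/d[:,2])[:,None]
E
python3 - <<'E'
from h import *
s=observe(); print({k:np.round(v,4).tolist() for k,v in s.items()})
for c in ['scene','top','wrist']:
    print(c,snap(c,c+'0'))
    for n in ['rail','short_rail','long_rail','frame_mouth','carriage','jig']:
        try: print(n,[(np.round(r['extent']).tolist(),round(r['confidence'],2)) for r in recognise(c,n)])
        except Exception as e: print(n,e)
E
```

```text
{'time': 0.0, 'qpos': [1.0953, 0.7071, -0.0276, 1.485, 0.022, 0.9509, -0.0755], 'qvel': [-0.0007, -0.0004, -0.0006, 0.0003, -0.0016, -0.0014, 0.0012], 'joint_efforts': [-0.0022, -88.3192, 1.2332, -23.6168, 0.0165, 0.0065, 0.0], 'tool_pos': [0.2416, -0.5215, 0.2308], 'ee_rot': [-0.0005, 0.9766, 0.2152, -0.0001], 'ft_force': [0.4991, 0.2784, -0.1025], 'ft_torque': [-0.0294, 0.0399, 0.0227], 'finger_gap': 0.0855}
scene {'vertical_fov': 55.09789064088291, 'cx': 250.00447311332084, 'cy': 188.79960109093645, 'rvec': [2.1427700561062264, 0.7624951401300919, -0.38791965067212175], 'tvec': [-0.45756666601780444, -0.11951213988544397, 1.406687846332745]}
rail [([251.0, 155.0, 54.0, 24.0], 0.78), ([199.0, 151.0, 47.0, 16.0], 0.71), ([255.0, 118.0, 11.0, 29.0], 0.54), ([298.0, 107.0, 10.0, 26.0], 0.47)]
short_rail [([240.0, 172.0, 34.0, 18.0], 0.74)]
long_rail [([274.0, 146.0, 60.0, 30.0], 0.92)]
frame_mouth [([161.0, 220.0, 92.0, 76.0], 0.69)]
carriage [([162.0, 222.0, 91.0, 72.0], 0.8)]
jig [([142.0, 212.0, 134.0, 107.0], 0.78)]
top {'vertical_fov': 48.66740846384929, 'cx': 251.66021012519522,
[... 290 characters left out ...]
16.0, 50.0, 40.0], 0.63)]
short_rail [([221.0, 184.0, 8.0, 34.0], 0.76), ([389.0, 185.0, 25.0, 21.0], 0.4)]
long_rail [([160.0, 151.0, 13.0, 72.0], 0.91), ([220.0, 184.0, 8.0, 35.0], 0.57)]
frame_mouth [([289.0, 156.0, 58.0, 43.0], 0.64), ([224.0, 118.0, 17.0, 21.0], 0.29)]
carriage [([291.0, 156.0, 58.0, 44.0], 0.86)]
jig [([281.0, 140.0, 71.0, 77.0], 0.86), ([293.0, 158.0, 56.0, 42.0], 0.46)]
wrist {'vertical_fov': 63.2176140546434, 'cx': 257.5376986388424, 'cy': 192.6520360517278, 'rvec': [-2.419177766286975, 1.546869540822147, 0.23953432496392738], 'tvec': [-0.5752981170305528, -0.03925238162820522, 0.3793237194829279]}
rail []
short_rail []
long_rail []
frame_mouth []
carriage []
jig []
```

```bash
python3 - <<'E'
import cv2
a=cv2.imread('pics/scene0.png');b=cv2.imread('pics/top0.png')
cv2.imwrite('pics/scene0c.png',cv2.resize(a[90:330,120:400],None,fx=2.8,fy=2.4,interpolation=cv2.INTER_CUBIC))
cv2.imwrite('pics/top0c.png',cv2.resize(b[100:300,50:370],None,fx=2.5,fy=2.5,interpolation=cv2.INTER_CUBIC))
E
```

```text
(no output)
```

View pics/scene0.png

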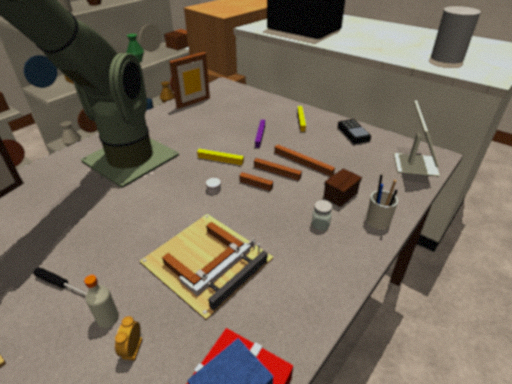

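View pics/top0.png

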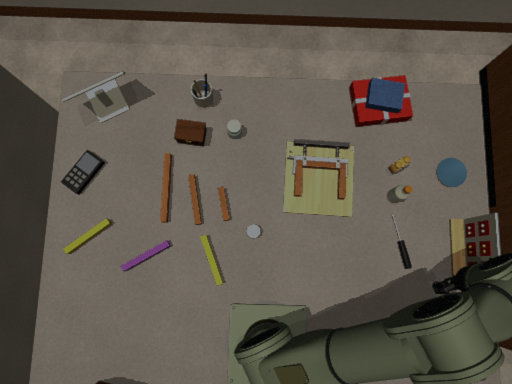

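```bash
sleep 1
```

```text
(no output)
```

View pics/top0c.png

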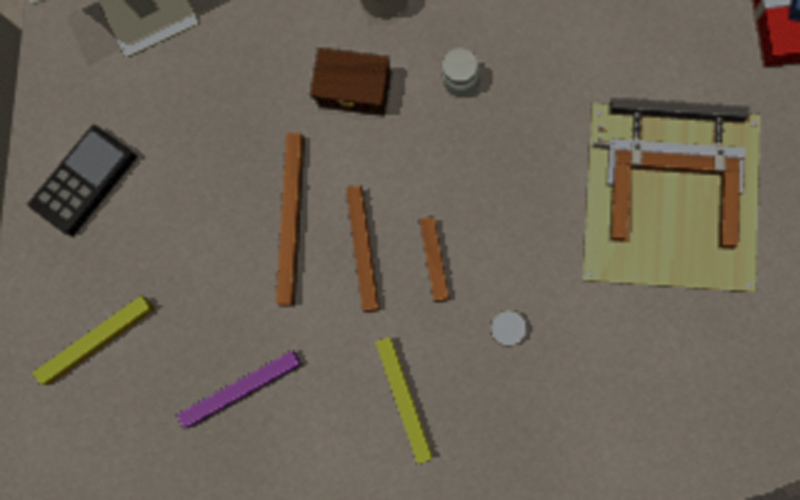

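View pics/scene0c.png

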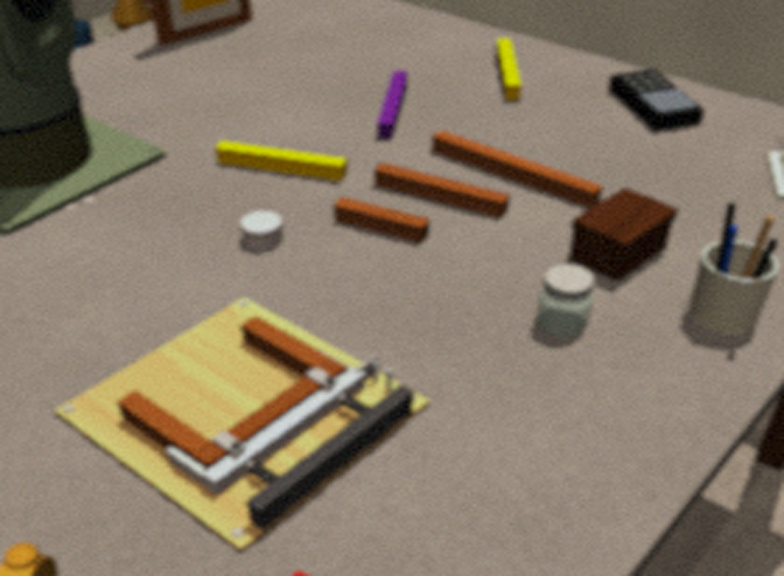

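The top view shows three brown rails. The middle-length one is at about (196,200) and 49 px long, against 34 and 72 px for the others. The jig is at about (320,178), with its mouth facing the robot. The yellow and purple look-alikes stand apart from these.

```bash
python3 - <<'E'
from h import *
c=load('top0'); im=cv2.imread('pics/top0.png'); hsv=cv2.cvtColor(im,cv2.COLOR_BGR2HSV)
m=cv2.inRange(hsv,(4,130,60),(14,255,255))
n,l,st,ce=cv2.connectedComponentsWithStats(m)
for i in range(1,n):
    if st[i,4]<60: continue
    pts=np.argwhere(l==i)[:,::-1].astype(np.float32); r=cv2.minAreaRect(pts); 
    b=cv2.boxPoints(r); W=unproj(c,b,0.03); C=unproj(c,r[0],.03)[0]
    e=[W[1]-W[0],W[2]-W[1]]; e=max(e,key=np.linalg.norm)
    print(st[i].tolist(),C[:2].round(3),'len',np.linalg.norm(e).round(3),'ang',np.degrees(np.arctan2(e[1],e[0])).round(1))
for nme in ['glue','jar','screwdriver','clock','tin','jewel_box']:
    r=recognise('top',nme)
    if r: e=r[0]['extent']; print(nme,unproj(c,[e[0]+e[2]/2,e[1]+e[3]/2],.03)[0][:2].round(3))
# legs corners in scaled crop
uv=np.array([[593,103],[760,115],[752,290],[583,279],[611,238],[629,238],[722,244],[738,246]])/2.5+[50,100]
print(unproj(c,uv[:4],.008).round(3)); print(unproj(c,uv[4:],.038).round(3))
cw=load('wrist0'); Rm=cv2.Rodrigues(np.array(cw['rvec']))[0]; o=-Rm.T@np.array(cw['tvec']).ravel()
s=observe(); q=s['ee_rot']; Rt=R.from_quat([q[1],q[2],q[3],q[0]]).as_matrix()
print('cam in tool',Rt.T@(o-s['tool_pos'])); print(Rt.T@Rm.T); print(Rt)
E
```

```text
[175, 120, 30, 22, 515] [0.744 0.301] len 0.102 ang -96.1
[161, 153, 10, 69, 418] [0.53  0.376] len 0.248 ang 0.2
[295, 161, 8, 35, 203] [ 0.577 -0.098] len 0.126 ang -3.3
[307, 161, 29, 7, 141] [ 0.63  -0.181] len 0.103 ang -92.2
[339, 164, 7, 35, 192] [ 0.57  -0.257] len 0.125 ang 179.4
[189, 175, 12, 50, 305] [0.489 0.269] len 0.179 ang -169.6
[218, 187, 11, 34, 189] [0.477 0.167] len 0.12 ang -167.7
glue [ 0.524 -0.47 ]
jar [0.754 0.139]
screwdriver [ 0.317 -0.472]
clock [ 0.639 -0.473]
tin [0.381 0.058]
jewel_box [0.735 0.295]
[[ 0.719 -0.06   0.008]
 [ 0.708 -0.308  0.008]
 [ 0.447 -0.292  0.008]
 [ 0.456 -0.049  0.008]]
[[ 0.512 -0.085  0.038]
 [ 0.513 -0.111  0.038]
 [ 0.508 -0.243  0.038]
 [ 0.506 -0.266  0.038]]
cam in tool [ 7.74038072e-02  4.87318800e-05 -1.42537398e-01]
[[-6.86591383e-04 -9.52755021e-01 -3.03739030e-01]
 [ 9.99999304e-01 -9.45709432e-04  7.05995884e-04]
 [-9.59889989e-04 -3.03738334e-01  9.52755007e-01]]
[[ 9.07369216e-01  4.20334516e-01 -3.43815054e-05]
 [ 4.20334517e-01 -9.07369211e-01  9.51880382e-05]
 [ 8.81409858e-06 -1.00822429e-04 -9.99999995e-01]]
```

View pics/wrist0.png

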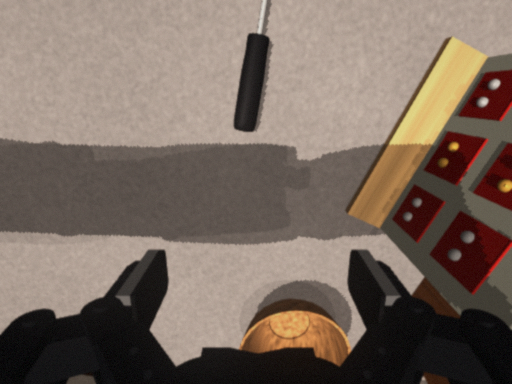

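```bash
cat >> h.py <<'E'
def plan(pos,yaw,obs=None):
    """shift (tool axes) and rotvec to reach TCP pos with tool down and tool x at yaw deg (world)"""
    s=obs or observe(); q=s['ee_rot']; Rt=R.from_quat([q[1],q[2],q[3],q[0]])
    y=np.radians(yaw); G=R.from_matrix(np.array([[np.cos(y),np.sin(y),0],[np.sin(y),-np.cos(y),0],[0,0,-1]]))
    d=Rt.inv().apply(np.array(pos)-s['tool_pos']); rv=(Rt.inv()*G).as_rotvec()
    print('shift',d.round(4),'rv',rv.round(4),'deg',np.degrees(np.linalg.norm(rv)).round(1)); return d,rv
E
python3 - <<'E'
from h import *
plan([.50,-.13,.28],88)
E
```

```text
shift [ 0.399  -0.2468 -0.0487] rv [-1.0000e-04 -1.0000e-04 -1.1021e+00] deg 63.1
```

Request:
apply_moves --series "0.399 -0.247 -0.049 0 0 -1.1 1;0.399 -0.247 -0.049 0 0 -1.1 1;0.399 -0.247 -0.049 0 0 -1.1 1;0.399 -0.247 -0.049 0 0 -1.1 1;0.399 -0.247 -0.049 0 0 -1.1 1;0.399 -0.247 -0.049 0 0 -1.1 1;0.399 -0.247 -0.049 0 0 -1.1 1;0.399 -0.247 -0.049 0 0 -1.1 1;0.399 -0.247 -0.049 0 0 -1.1 1;0.399 -0.247 -0.049 0 0 -1.1 1"

```text
time: 2.35
tool_pos: [0.5018, -0.1257, 0.2808]
ee_rot: [-0.0, 0.719, 0.695, 0.001]
ft_force: [0.1, -1.1, -0.3]
finger_gap: 0.0857
```

Request:
apply_moves --series "0 0 0 0 0 0 1;0 0 0 0 0 0 1;0 0 0 0 0 0 1"

```text
time: 2.65
tool_pos: [0.4994, -0.131, 0.2802]
ee_rot: [-0.0, 0.721, 0.693, -0.0]
ft_force: [0.5, -0.4, 0.3]
finger_gap: 0.0853
```

```bash
python3 - <<'E'
from h import *
s=observe(); print({k:np.round(s[k],4).tolist() for k in ['time','qpos','tool_pos','ee_rot','ft_force']})
snap('wrist','w1')
E
```

```text
{'time': 2.65, 'qpos': [0.3724, 0.5713, -0.3184, 1.6095, 0.2038, 0.994, -0.0489], 'tool_pos': [0.4994, -0.131, 0.2802], 'ee_rot': [-0.0, 0.7206, 0.6933, -0.0003], 'ft_force': [0.4979, -0.3801, 0.3284]}
```

View pics/w1.png

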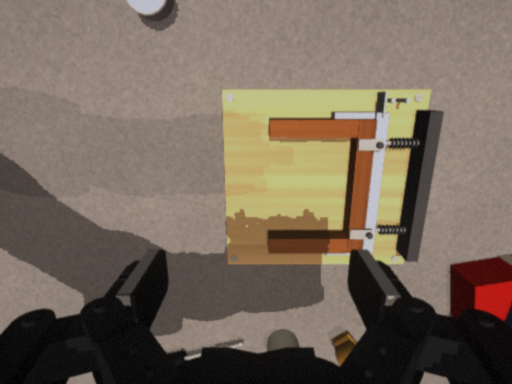

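The wrist view shows the whole jig. The bed corners are near (221,90), (431,90), (401,265) and (228,264), and the leg ends are at u≈269. I'll zoom in and fit the pose.

```bash
python3 - <<'E'
import cv2
b=cv2.imread('pics/w1.png')
cv2.imwrite('pics/w1c.png',cv2.resize(b[80:275,210:445],None,fx=3,fy=3,interpolation=cv2.INTER_CUBIC))
E
```

```text
(no output)
```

View pics/w1c.png

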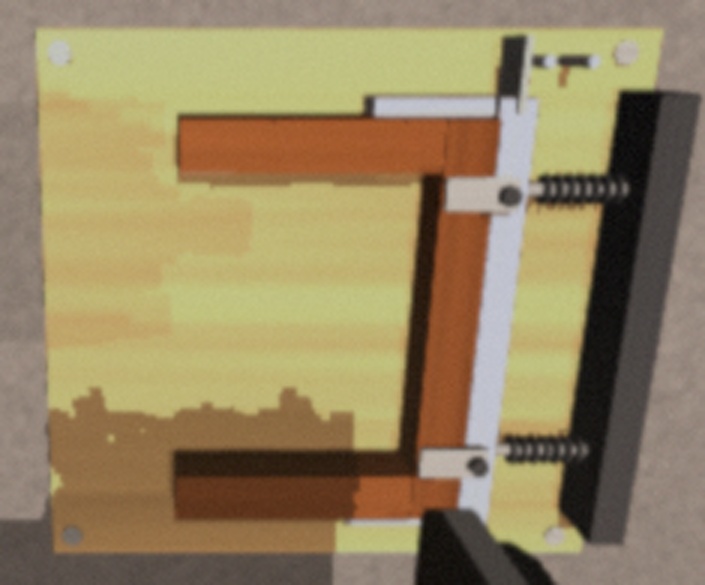

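```bash
cat > fitj.py <<'E'
from h import *
from scipy.optimize import least_squares
def jw(p,P):
    x,y,a=p; c,s=np.cos(a),np.sin(a); P=np.array(P,float)
    return np.c_[x+c*P[:,0]-s*P[:,1], y+s*P[:,0]+c*P[:,1], P[:,2]]
def fit(c,uv,P,p0):
    f=lambda p:(proj(c,jw(p,P))-uv).ravel()
    r=least_squares(f,p0,loss='soft_l1'); return r.x,f(r.x).reshape(-1,2)
E
python3 - <<'E'
from fitj import *
c=load('w1')
bed=[[-.06,.125,.008],[.205,.125,.008],[.205,-.125,.008],[-.06,-.125,.008]]
leg=[[0,.09,.038],[0,.068,.038],[0,-.068,.038],[0,-.09,.038]]
cv=lambda a:(np.array(a,float)+.5)/3-.5+[210,80]
ub=cv([[37,28],[664,28],[583,553],[55,553]]); ul=cv([[178,116],[179,177],[175,476],[176,518]])
for nm,P,u in [('bed',bed,ub),('leg',leg,ul),('all',bed+leg,np.r_[ub,ul])]:
    p,r=fit(c,u,P,[.51,-.176,-.03]); print(nm,p[:2].round(4),np.degrees(p[2]).round(2)); print(r.round(1).tolist())
E
```

```text
bed [ 0.5122 -0.1744] -2.14
[[-0.3, 0.2], [0.8, -0.2], [-0.1, -0.1], [-0.2, 0.1]]
leg [ 0.5117 -0.1739] -2.05
[[0.2, 0.7], [-0.3, -1.2], [0.3, -0.1], [-0.2, 0.4]]
all [ 0.5119 -0.1742] -2.14
[[-0.6, 0.1], [0.6, -0.3], [-0.3, -0.2], [-0.5, -0.0], [0.5, 1.0], [-0.0, -1.0], [0.3, 0.1], [-0.1, 0.6]]
```

```bash
python3 - <<'E'
from h import *
plan([.48,.269,.24],190.4)
E
```

```text
shift [ 0.399  -0.0349  0.0401] rv [-5.000e-04 -0.000e+00 -1.791e+00] deg 102.6
```

Request:
apply_moves --series "0.399 -0.035 0.04 0 0 -1.79 1;0.399 -0.035 0.04 0 0 -1.79 1;0.399 -0.035 0.04 0 0 -1.79 1;0.399 -0.035 0.04 0 0 -1.79 1;0.399 -0.035 0.04 0 0 -1.79 1;0.399 -0.035 0.04 0 0 -1.79 1;0.399 -0.035 0.04 0 0 -1.79 1;0.399 -0.035 0.04 0 0 -1.79 1;0.399 -0.035 0.04 0 0 -1.79 1;0.399 -0.035 0.04 0 0 -1.79 1"

```text
time: 3.7
tool_pos: [0.4794, 0.2708, 0.2399]
ee_rot: [-0.0, 0.05, 0.999, 0.0]
ft_force: [0.6, -1.0, -0.3]
finger_gap: 0.0852
```

```bash
python3 - <<'E'
from h import *
s=observe(); print({k:np.round(s[k],4).tolist() for k in ['time','qpos','tool_pos','ee_rot','ft_force']})
plan([.48,.269,.24],190.4)
E
```

```text
{'time': 3.7, 'qpos': [-0.222, 0.7276, -0.6938, 1.5502, 0.5112, 1.0522, 0.4212], 'tool_pos': [0.4794, 0.2708, 0.2399], 'ee_rot': [-0.0003, 0.0502, 0.9987, 0.0], 'ft_force': [0.6056, -1.043, -0.3196]}
shift [-0.0007 -0.0018 -0.0001] rv [ 1.00e-04 -5.00e-04 -2.82e-01] deg 16.2
```

Request:
apply_moves --series "0 0 0 0 0 -0.14 1;0 0 0 0 0 -0.28 1;0 0 0 0 0 -0.28 1;0 0 0 0 0 -0.28 1"

```text
time: 4.1
tool_pos: [0.48, 0.2695, 0.2403]
ee_rot: [-0.0, -0.083, 0.997, 0.0]
ft_force: [-0.5, -0.0, 0.4]
finger_gap: 0.0854
```

```bash
python3 - <<'E'
from h import *
s=observe(); print({k:np.round(s[k],4).tolist() for k in ['time','qpos','tool_pos','ee_rot','ft_force']})
c=snap('wrist','w2')
im=cv2.imread('pics/w2.png'); hsv=cv2.cvtColor(im,cv2.COLOR_BGR2HSV)
m=cv2.inRange(hsv,(4,120,50),(14,255,255))
n,l,st,ce=cv2.connectedComponentsWithStats(m)
for i in range(1,n):
    if st[i,4]<300: continue
    pts=np.argwhere(l==i)[:,::-1].astype(np.float32); r=cv2.minAreaRect(pts)
    print(st[i].tolist(),cv2.boxPoints(r).round(1).tolist())
E
```

```text
{'time': 4.1, 'qpos': [-0.1862, 0.7444, -0.7694, 1.5496, 0.5636, 1.0804, 0.6433], 'tool_pos': [0.48, 0.2695, 0.2403], 'ee_rot': [-0.0001, -0.0833, 0.9965, 0.0], 'ft_force': [-0.4778, -0.0104, 0.4369]}
[153, 94, 36, 105, 2288] [[152.6999969482422, 94.5999984741211], [177.3000030517578, 91.19999694824219], [192.10000610351562, 196.60000610351562], [167.39999389648438, 200.0]]
[246, 94, 22, 150, 2809] [[245.89999389648438, 94.0], [266.0, 93.80000305175781], [267.29998779296875, 243.0], [247.3000030517578, 243.1999969482422]]
[307, 115, 67, 191, 3636] [[303.29998779296875, 301.8999938964844], [354.70001220703125, 113.30000305175781], [373.8999938964844, 118.5], [322.5, 307.1000061035156]]
[209, 334, 70, 19, 648] [[208.89999389648438, 346.79998779296875], [210.60000610351562, 332.8999938964844], [278.79998779296875, 341.0], [277.20001220703125, 354.8999938964844]]
```

View pics/w2.png

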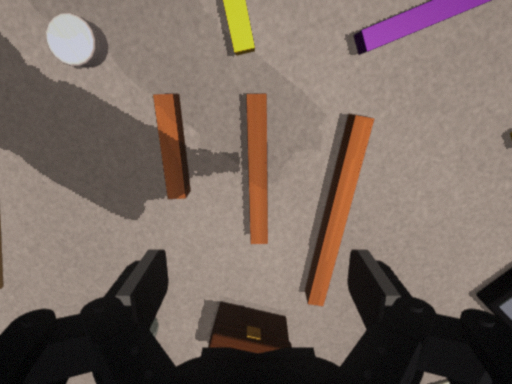

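The wrist view shows the three rails. The middle one has its top corners at about (246,94), (267,94), (268,243) and (250,243).

```bash
python3 - <<'E'
import cv2
b=cv2.imread('pics/w2.png')
cv2.imwrite('pics/w2c.png',cv2.resize(b[85:250,220:295],None,fx=3.5,fy=3.5,interpolation=cv2.INTER_CUBIC))
from fitj import *
c=load('w2')
P=[[-.09,.011,.03],[-.09,-.011,.03],[.09,-.011,.03],[.09,.011,.03]]
p,r=fit(c,np.array([[246,93.8],[266.5,93.8],[267.8,243.3],[250,243.5]]),P,[.489,.269,.18]);print(p.round(4),np.degrees(p[2]).round(2),r.round(1).tolist())
print(proj(c,jw(p,np.array(P)*[1,1,0])).round(1).tolist())
E
```

```text
[0.4917 0.2712 0.1412] 8.09 [[24.2, -0.3], [-16.8, -0.8], [-20.6, 0.7], [14.8, 0.9]]
[[269.2, 93.6], [250.4, 93.1], [248.0, 233.7], [264.3, 234.1]]
```

View pics/w2c.png

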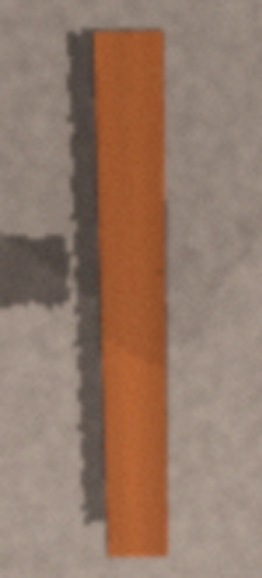

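```bash
python3 - <<'E'
from fitj import *
c=load('w2')
P=[[-.09,-.011,.03],[-.09,.011,.03],[.09,.011,.03],[.09,-.011,.03]]
uv=(np.array([[95,30],[163,30],[167,555],[107,555]])+.5)/3.5-.5+[220,85]
p,r=fit(c,uv,P,[.489,.269,.18]);print(p.round(4),np.degrees(p[2]).round(2),r.round(1).tolist())
print(proj(c,jw(p,np.array(P)*[1,1,0])).round(1).tolist())
yaw=np.degrees(p[2])
plan([p[0],p[1],.06],180+yaw); plan([p[0],p[1],.006],180+yaw)
E
```

```text
[0.4912 0.271  0.181 ] 10.37 [[-0.5, -0.3], [0.5, -0.6], [0.2, 0.5], [-0.2, 0.7]]
[[247.2, 93.0], [266.0, 92.7], [266.9, 233.5], [250.5, 233.7]]
shift [-0.0114 -0.0005  0.1803] rv [-0.      0.     -0.0137] deg 0.8
shift [-0.0114 -0.0005  0.2343] rv [-0.      0.     -0.0137] deg 0.8
```

Request:
apply_moves --series "-0.0114 -0.0005 0.04 0 0 -0.0137 1;-0.0114 -0.0005 0.08 0 0 -0.0137 1;-0.0114 -0.0005 0.12 0 0 -0.0137 1;-0.0114 -0.0005 0.16 0 0 -0.0137 1;-0.0114 -0.0005 0.19 0 0 -0.0137 1;-0.0114 -0.0005 0.215 0 0 -0.0137 1;-0.0114 -0.0005 0.228 0 0 -0.0137 1;-0.0114 -0.0005 0.234 0 0 -0.0137 1;-0.0114 -0.0005 0.234 0 0 -0.0137 1;-0.0114 -0.0005 0.234 0 0 -0.0137 1"

```text
time: 5.15
tool_pos: [0.4915, 0.2718, 0.0074]
ee_rot: [0.001, -0.092, 0.996, 0.0]
ft_force: [-0.7, -0.2, 0.1]
finger_gap: 0.085
```

Request:
apply_moves --series "0 0 0 0 0 0 0.5;0 0 0 0 0 0 0.4;0 0 0 0 0 0 0.3;0 0 0 0 0 0 0.1;0 0 0 0 0 0 0;0 0 0 0 0 0 0;0 0 0 0 0 0 0;0 0 0 0 0 0 0"

```text
time: 5.95
tool_pos: [0.4911, 0.2716, 0.0067]
ee_rot: [0.0, -0.093, 0.996, 0.0]
ft_force: [-1.1, -0.7, 6.2]
finger_gap: 0.0209
```

```bash
python3 - <<'E'
from h import *
s=observe(); print({k:np.round(s[k],4).tolist() for k in ['time','qpos','tool_pos','ee_rot','ft_force','ft_torque','finger_gap']})
snap('wrist','w3')
E
```

```text
{'time': 5.95, 'qpos': [-0.2917, 1.0759, -0.539, 1.6998, 0.8799, 0.6264, 0.4131], 'tool_pos': [0.4911, 0.2716, 0.0067], 'ee_rot': [0.0001, -0.0928, 0.9957, 0.0], 'ft_force': [-1.0597, -0.7156, 6.2325], 'ft_torque': [-0.2123, 0.2809, -0.0177], 'finger_gap': 0.0209}
```

View pics/w3.png

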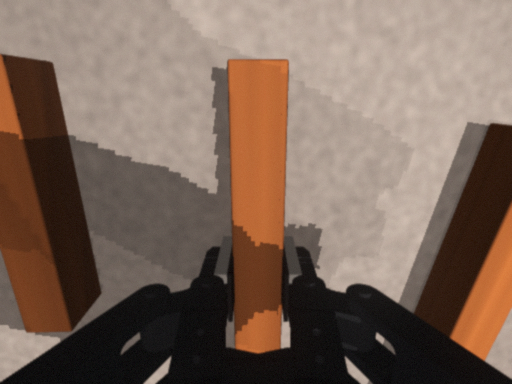

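Request:
apply_moves --series "0 0 -0.01 0 0 0 0;0 0 -0.04 0 0 0 0;0 0 -0.08 0 0 0 0;0 0 -0.12 0 0 0 0;0 0 -0.15 0 0 0 0;0 0 -0.15 0 0 0 0;0 0 -0.15 0 0 0 0"

```text
time: 6.7
tool_pos: [0.4911, 0.2714, 0.1567]
ee_rot: [0.0, -0.093, 0.996, 0.0]
ft_force: [0.4, -0.4, -1.3]
finger_gap: 0.0207
```

```bash
python3 - <<'E'
from fitj import *
s=observe(); print({k:np.round(s[k],4).tolist() for k in ['time','qpos','tool_pos','ee_rot','ft_force','ft_torque','finger_gap']})
c=snap('wrist','w4')
im=cv2.imread('pics/w4.png'); cv2.imwrite('pics/w4c.png',cv2.resize(im[40:360,160:360],None,fx=1.8,fy=1.8))
p=[.5119,-.1742,np.radians(-2.14)]
w=jw(p,[[-.035,0,.0]])[0]; print(w); plan([w[0],w[1],.157],87.86)
E
```

```text
{'time': 6.7, 'qpos': [-0.2124, 0.8608, -0.7082, 1.62, 0.6706, 0.9177, 0.5862], 'tool_pos': [0.4911, 0.2714, 0.1567], 'ee_rot': [0.0003, -0.0927, 0.9957, 0.0001], 'ft_force': [0.3922, -0.3924, -1.2568], 'ft_torque': [-0.0568, -0.0474, 0.0191], 'finger_gap': 0.0207}
[ 0.47692441 -0.17289305  0.        ]
shift [ 0.0957 -0.4339 -0.0009] rv [-8.0000e-04 -1.0000e-04  1.7941e+00] deg 102.8
```

View pics/w4c.png

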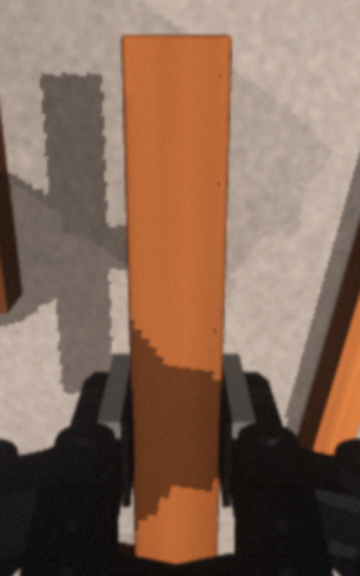

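```bash
python3 - <<'E'
from fitj import *
s=observe(); q=s['ee_rot']; Rt=R.from_quat([q[1],q[2],q[3],q[0]])
c=load('w4')
for dz in [.0215,.0233,.025]:
    W=unproj(c,[[227.8,60.3],[288.0,60.3],[234.0,200],[284.5,200]],s['tool_pos'][2]+dz); print(Rt.inv().apply(W-s['tool_pos']).round(4).tolist())
E
```

```text
[[0.0887, -0.0108, -0.0214], [0.0887, 0.0109, -0.0214], [0.0354, -0.0098, -0.0215], [0.0354, 0.011, -0.0215]]
[[0.0886, -0.0107, -0.0232], [0.0886, 0.0107, -0.0232], [0.0361, -0.0097, -0.0233], [0.0361, 0.0108, -0.0233]]
[[0.0884, -0.0105, -0.0249], [0.0884, 0.0106, -0.0249], [0.0367, -0.0096, -0.025], [0.0366, 0.0107, -0.025]]
```

Request:
apply_moves --series "0.0957 -0.4339 -0.02 0 0 1.794 0;0.0957 -0.4339 -0.02 0 0 1.794 0;0.0957 -0.4339 -0.02 0 0 1.794 0;0.0957 -0.4339 -0.02 0 0 1.794 0;0.0957 -0.4339 -0.02 0 0 1.794 0;0.0957 -0.4339 -0.02 0 0 1.794 0;0.0957 -0.4339 -0.02 0 0 1.794 0;0.0957 -0.4339 -0.02 0 0 1.794 0;0.0957 -0.4339 -0.02 0 0 1.794 0;0.0957 -0.4339 -0.02 0 0 1.794 0"

```text
time: 7.75
tool_pos: [0.4755, -0.1787, 0.1751]
ee_rot: [-0.0, 0.616, 0.787, -0.001]
ft_force: [0.9, 1.0, -1.7]
finger_gap: 0.0208
```

```bash
python3 - <<'E'
from fitj import *
plan([.477,-.1729,.06],87.86)
E
```

```text
shift [0.0054 0.0032 0.1151] rv [-0.0026  0.0016  0.28  ] deg 16.0
```

Request:
apply_moves --series "0.0054 0.0032 0 -0.0026 0.0016 0.14 0;0.0054 0.0032 0.03 -0.0026 0.0016 0.28 0;0.0054 0.0032 0.065 -0.0026 0.0016 0.28 0;0.0054 0.0032 0.1 -0.0026 0.0016 0.28 0;0.0054 0.0032 0.115 -0.0026 0.0016 0.28 0;0.0054 0.0032 0.115 -0.0026 0.0016 0.28 0;0.0054 0.0032 0.115 -0.0026 0.0016 0.28 0"

```text
time: 8.45
tool_pos: [0.4787, -0.1663, 0.0613]
ee_rot: [-0.0, 0.715, 0.699, 0.001]
ft_force: [-0.4, 0.7, -0.6]
finger_gap: 0.0205
```

```bash
python3 - <<'E'
from fitj import *
s=observe(); print({k:np.round(s[k],4).tolist() for k in ['time','qpos','tool_pos','ee_rot','ft_force','ft_torque','finger_gap']})
c=snap('wrist','w5')
plan([.477,-.1729,.0157],87.86)
E
```

```text
{'time': 8.45, 'qpos': [0.38, 0.8897, -0.1968, 1.8929, 0.3978, 0.3958, -0.1377], 'tool_pos': [0.4787, -0.1663, 0.0613], 'ee_rot': [-0.0003, 0.7152, 0.6989, 0.0013], 'ft_force': [-0.4051, 0.6596, -0.5896], 'ft_torque': [0.0302, 0.0129, -0.0069], 'finger_gap': 0.0205}
shift [-0.0066 -0.002   0.0461] rv [ 0.0025 -0.002   0.0141] deg 0.8
```

View pics/w5.png

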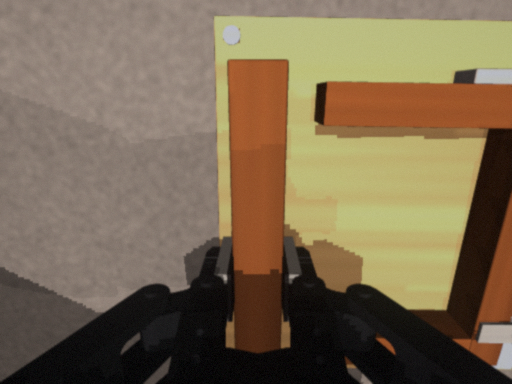

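Request:
apply_moves --series "-0.003 -0.001 0.01 0.0025 -0.002 0.014 0;-0.0066 -0.002 0.025 0.0025 -0.002 0.014 0;-0.0066 -0.002 0.036 0.0025 -0.002 0.014 0;-0.0066 -0.002 0.042 0.0025 -0.002 0.014 0;-0.0066 -0.002 0.0445 0.0025 -0.002 0.014 0;-0.0066 -0.002 0.0445 0.0025 -0.002 0.014 0;-0.0066 -0.002 0.0445 0.0025 -0.002 0.014 0;-0.0066 -0.002 0.0445 0.0025 -0.002 0.014 0"

```text
time: 9.3
tool_pos: [0.477, -0.173, 0.0172]
ee_rot: [0.0, 0.72, 0.694, 0.0]
ft_force: [-0.7, 0.0, -0.9]
finger_gap: 0.0208
```

```bash
python3 - <<'E'
from fitj import *
s=observe(); print({k:np.round(s[k],4).tolist() for k in ['time','qpos','tool_pos','ee_rot','ft_force','ft_torque','finger_gap']})
c=snap('wrist','w6')
plan([.477,-.1729,.0147],87.86)
im=cv2.imread('pics/w6.png'); cv2.imwrite('pics/w6c.png',cv2.resize(im[0:200,200:512],None,fx=2.5,fy=2.5,interpolation=cv2.INTER_CUBIC))
E
```

```text
{'time': 9.3, 'qpos': [0.3633, 0.973, -0.1445, 1.9021, 0.4211, 0.2955, -0.1606], 'tool_pos': [0.477, -0.173, 0.0172], 'ee_rot': [0.0002, 0.7202, 0.6938, 0.0001], 'ft_force': [-0.7024, 0.0414, -0.8897], 'ft_torque': [-0.0065, 0.023, -0.0154], 'finger_gap': 0.0208}
shift [0.0001 0.     0.0024] rv [ 0.0003  0.0001 -0.    ] deg 0.0
```

View pics/w6c.png

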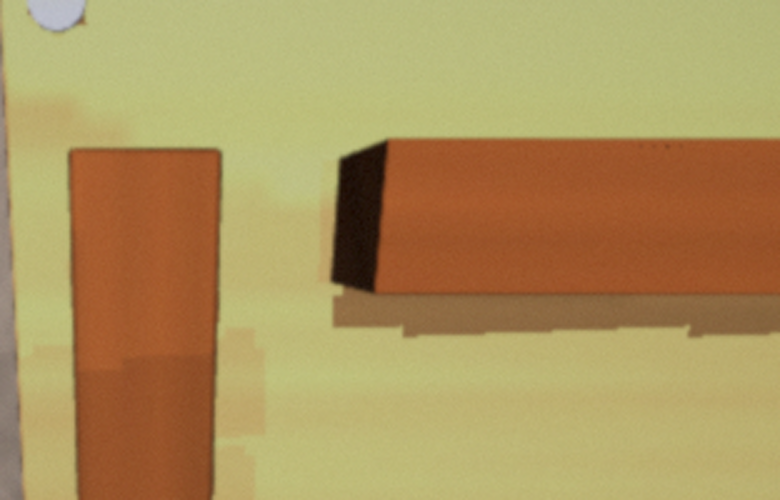

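```bash
python3 - <<'E'
from fitj import *
c=load('w6'); p=[.5119,-.1742,np.radians(-2.14)]
cr=lambda a:(np.array(a,float)+.5)/2.5-.5+[200,0]
def toj(W): return R.from_euler('z',-p[2]).apply(W-[p[0],p[1],0])
print('rail end',toj(unproj(c,cr([[70,149],[220,149],[212,498]]),.0405)).round(4).tolist())
print('leg',toj(unproj(c,cr([[388,139],[376,293],[770,139],[770,293]]),.038)).round(4).tolist())
E
```

```text
rail end [[-0.0455, 0.0887, 0.0405], [-0.0243, 0.0887, 0.0405], [-0.0241, 0.0366, 0.0405]]
leg [[0.0, 0.0902, 0.038], [0.0002, 0.0687, 0.038], [0.0548, 0.0902, 0.038], [0.0601, 0.0686, 0.038]]
```

Request:
apply_moves --series "0.0015 0 0.001 0 0 0 0;0.0015 0 0.002 0 0 0 0;0.0015 0 0.0025 0 0 0 0;0.0015 0 0.0025 0 0 0 0;0.0015 0 0.0025 0 0 0 0"

```text
time: 9.85
tool_pos: [0.477, -0.1712, 0.0146]
ee_rot: [0.0, 0.72, 0.694, 0.0]
ft_force: [-2.1, 1.9, 9.9]
finger_gap: 0.0207
```

Request:
apply_moves --series "0 0.003 -0.0004 0 0 0 0;0 0.008 -0.0004 0 0 0 0;0 0.013 -0.0004 0 0 0 0;0 0.018 -0.0004 0 0 0 0;0 0.022 -0.0004 0 0 0 0;0 0.022 -0.0004 0 0 0 0;0 0.022 -0.0004 0 0 0 0"

```text
time: 10.55
tool_pos: [0.4993, -0.1723, 0.0146]
ee_rot: [0.0, 0.72, 0.694, 0.0]
ft_force: [0.8, -0.5, -1.5]
finger_gap: 0.0208
```

```bash
python3 - <<'E'
from fitj import *
s=observe(); print({k:np.round(s[k],4).tolist() for k in ['time','qpos','tool_pos','ee_rot','ft_force','ft_torque','finger_gap']})
c=snap('wrist','w7')
im=cv2.imread('pics/w7.png'); cv2.imwrite('pics/w7c.png',cv2.resize(im[0:200,200:512],None,fx=2.5,fy=2.5,interpolation=cv2.INTER_CUBIC))
E
```

```text
{'time': 10.55, 'qpos': [0.3607, 0.9908, -0.1666, 1.8279, 0.4086, 0.3558, -0.1541], 'tool_pos': [0.4993, -0.1723, 0.0146], 'ee_rot': [0.0002, 0.7202, 0.6938, 0.0003], 'ft_force': [0.7603, -0.5004, -1.541], 'ft_torque': [-0.0116, -0.1919, 0.057], 'finger_gap': 0.0208}
```

View pics/w7c.png

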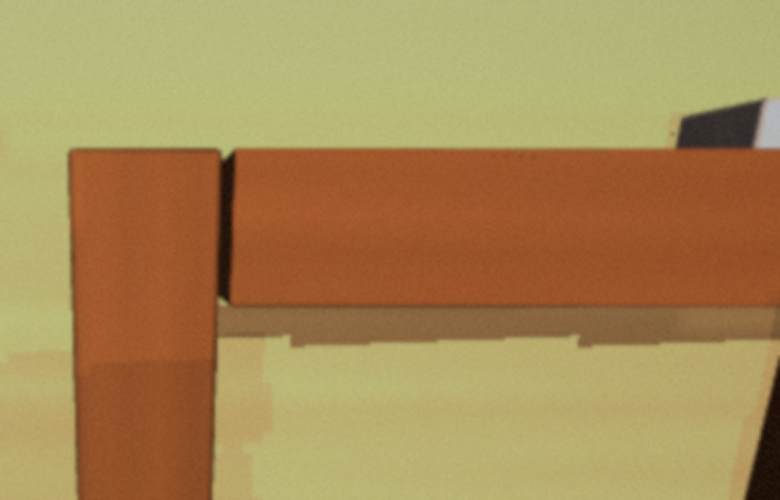

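Request:
apply_moves --series "0 0.003 0.0002 0 0 0 0;0 0.006 0.0002 0 0 0 0;0 0.009 0.0002 0 0 0 0;0 0.012 0.0002 0 0 0 0;0 0.015 0.0002 0 0 0 0;0 0.017 0.0002 0 0 0 0;0 0.017 0.0002 0 0 0 0;0 0.017 0.0002 0 0 0 0;0 0.017 0.0002 0 0 0 0"

```text
time: 11.5
tool_pos: [0.5119, -0.1729, 0.0147]
ee_rot: [-0.003, 0.72, 0.694, -0.003]
ft_force: [-24.9, 3.6, 28.9]
finger_gap: 0.021
```

```bash
python3 - <<'E'
from fitj import *
s=observe(); print({k:np.round(s[k],4).tolist() for k in ['time','qpos','tool_pos','ee_rot','ft_force','ft_torque','finger_gap']})
p=[.5119,-.1742,np.radians(-2.14)]
print(R.from_euler('z',-p[2]).apply(s['tool_pos']-np.array([p[0],p[1],0])))
for n in ['wrist','scene','top']: snap(n,n+'8')
im=cv2.imread('pics/wrist8.png'); cv2.imwrite('pics/w8c.png',cv2.resize(im[0:200,200:512],None,fx=2.5,fy=2.5,interpolation=cv2.INTER_CUBIC))
im=cv2.imread('pics/scene8.png'); cv2.imwrite('pics/s8c.png',cv2.resize(im[200:320,135:285],None,fx=5,fy=5,interpolation=cv2.INTER_CUBIC))
im=cv2.imread('pics/top8.png'); cv2.imwrite('pics/t8c.png',cv2.resize(im[130:225,270:365],None,fx=6,fy=6,interpolation=cv2.INTER_CUBIC))
E
```

```text
{'time': 11.5, 'qpos': [0.3611, 1.0016, -0.1827, 1.7734, 0.3984, 0.4118, -0.1454], 'tool_pos': [0.5119, -0.1729, 0.0147], 'ee_rot': [-0.003, 0.7203, 0.6936, -0.0031], 'ft_force': [-24.9447, 3.5986, 28.8803], 'ft_torque': [0.8693, 5.5583, -0.0232], 'finger_gap': 0.021}
[-7.61247146e-05  1.29369849e-03  1.46609512e-02]
```

View pics/w8c.png

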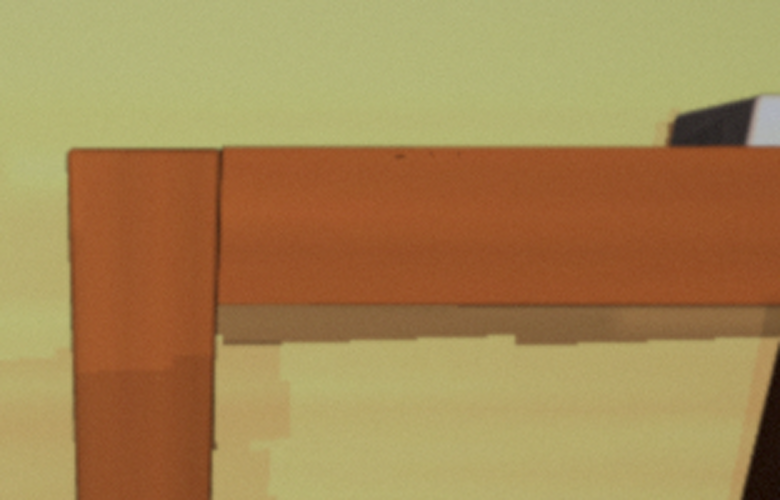

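View pics/s8c.png

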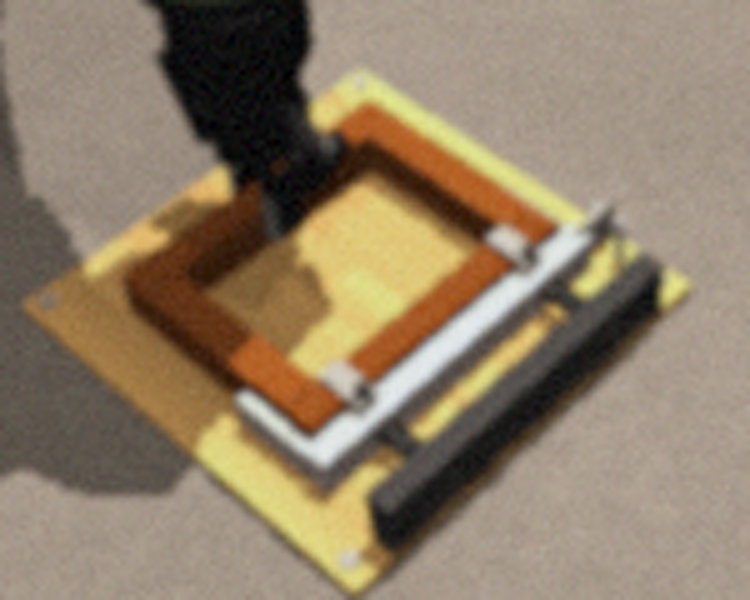

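View pics/t8c.png

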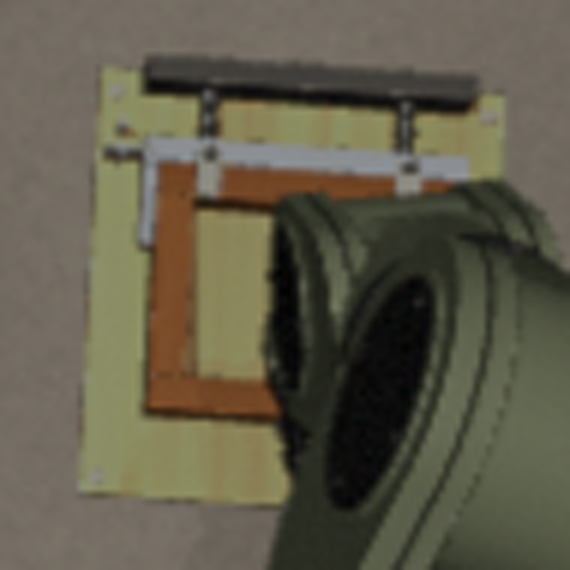

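The rail touches both leg ends and is flush. Bed friction is taking much of the push, though, with 29 N downward. I'll relieve the downward force.

Request:
apply_moves --series "0 0 -0.0004 0 0 0 0;0 0 -0.0008 0 0 0 0;0 0 -0.0008 0 0 0 0;0 0 -0.0008 0 0 0 0"

```text
time: 12.05
tool_pos: [0.5141, -0.173, 0.0147]
ee_rot: [-0.002, 0.72, 0.694, -0.001]
ft_force: [-8.2, -0.2, -1.7]
finger_gap: 0.0208
```

```bash
cat > st.py <<'E'
from fitj import *
s=observe(); print({k:np.round(s[k],4).tolist() for k in ['time','tool_pos','ee_rot','ft_force','ft_torque','finger_gap']})
p=[.5119,-.1742,np.radians(-2.14)]
print('jig',R.from_euler('z',-p[2]).apply(s['tool_pos']-np.array([p[0],p[1],0])).round(4))
q=s['ee_rot'];M=R.from_quat([q[1],q[2],q[3],q[0]]).as_matrix(); print('tool z',M[:,2].round(4),'yaw',np.degrees(np.arctan2(M[1,0],M[0,0])).round(2))
E
python3 st.py
```

```text
{'time': 12.05, 'tool_pos': [0.5141, -0.173, 0.0147], 'ee_rot': [-0.0015, 0.7203, 0.6937, -0.0014], 'ft_force': [-8.1563, -0.194, -1.7273], 'ft_torque': [0.005, 1.6015, -0.0001], 'finger_gap': 0.0208}
jig [0.0021 0.0013 0.0147]
tool z [-4.1e-03  2.0e-04 -1.0e+00] yaw 87.84
```

Request:
apply_moves --series "0 0.001 -0.0001 -0.002 0 0 0;0 0.002 -0.0001 -0.004 0 0 0;0 0.003 -0.0001 -0.005 0 0 0;0 0.004 -0.0001 -0.005 0 0 0;0 0.0045 -0.0001 -0.005 0 0 0;0 0.0045 -0.0001 -0.005 0 0 0;0 0.0045 -0.0001 -0.005 0 0 0;0 0.0045 -0.0001 -0.005 0 0 0"

```text
time: 12.85
tool_pos: [0.5181, -0.1731, 0.0147]
ee_rot: [-0.0, 0.72, 0.694, -0.0]
ft_force: [-9.8, 0.6, -2.1]
finger_gap: 0.0207
```

```bash
cat > look.py <<'E'
import sys
from h import *
t=sys.argv[1]
for n in ['wrist','scene','top']: snap(n,n+t)
a=cv2.imread(f'pics/wrist{t}.png'); cv2.imwrite(f'pics/w{t}c.png',cv2.resize(a[0:200,200:512],None,fx=2.5,fy=2.5,interpolation=cv2.INTER_CUBIC))
a=cv2.imread(f'pics/scene{t}.png'); cv2.imwrite(f'pics/s{t}c.png',cv2.resize(a[225:275,225:285],None,fx=12,fy=12,interpolation=cv2.INTER_CUBIC))
a=cv2.imread(f'pics/top{t}.png'); cv2.imwrite(f'pics/t{t}c.png',cv2.resize(a[137:170,280:320],None,fx=16,fy=16,interpolation=cv2.INTER_CUBIC))
E
python3 st.py; python3 look.py 9
```

```text
{'time': 12.85, 'tool_pos': [0.5181, -0.1731, 0.0147], 'ee_rot': [-0.0001, 0.7202, 0.6937, -0.0], 'ft_force': [-9.7837, 0.6442, -2.1188], 'ft_torque': [0.0907, 2.1514, 0.0327], 'finger_gap': 0.0207}
jig [0.0062 0.0013 0.0147]
tool z [-2.e-04  1.e-04 -1.e+00] yaw 87.85
```

View pics/w9c.png

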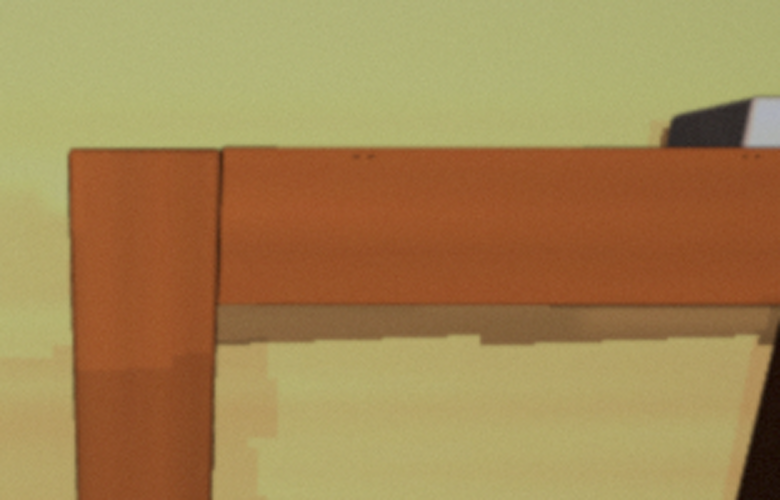

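View pics/s9c.png

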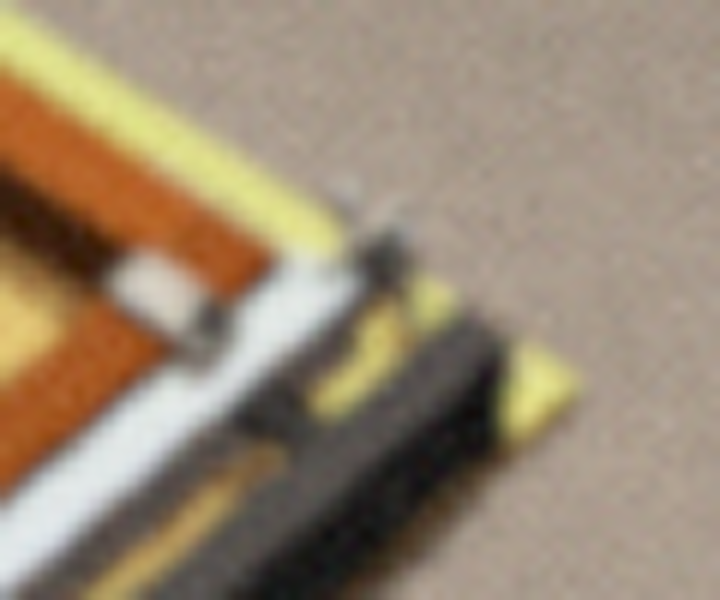

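View pics/t9c.png

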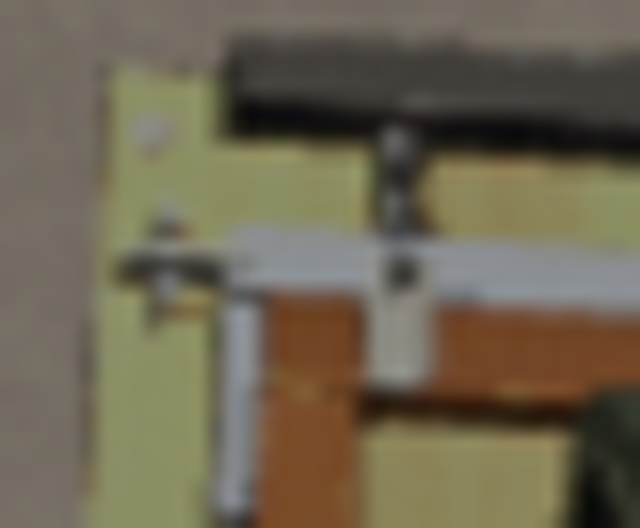

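Request:
apply_moves --series "0 0 0.0001 0 0 0 0;0 0 0.0002 0 0 0 0;0 0 0.0002 0 0 0 0;0 0 0.0002 0 0 0 0"

```text
time: 13.4
tool_pos: [0.5182, -0.1731, 0.0147]
ee_rot: [0.0, 0.72, 0.694, 0.0]
ft_force: [-9.7, -0.5, 1.0]
finger_gap: 0.021
```

```bash
python3 st.py; python3 look.py 10; python3 - <<'E'
from fitj import *
p=[.5119,-.1742,np.radians(-2.14)]
for cam,(x0,y0,k) in {'top':(280,137,16),'scene':(225,225,12)}.items():
    c=load(cam+'10')
    for d in (0,.017):
        pass
    P=[[.146,.112,.038],[.146,.112,.008],[.1635,.112,.038],[.1635,.112,.008],[.15475,.104,.034],[.15475,.112,.034],[.205,.125,.008]]
    uv=proj(c,jw(p,P)); z=((uv+.5-[x0,y0])*k-.5); print(cam,z.round(0).tolist())
    # bed corner check
E
```

```text
{'time': 13.4, 'tool_pos': [0.5182, -0.1731, 0.0147], 'ee_rot': [0.0, 0.7203, 0.6937, 0.0], 'ft_force': [-9.6841, -0.4792, 1.0463], 'ft_torque': [0.1561, 2.1365, 0.0143], 'finger_gap': 0.021}
jig [0.0063 0.0014 0.0147]
tool z [ 1.e-04 -0.e+00 -1.e+00] yaw 87.84
top [[168.0, 282.0], [155.0, 316.0], [172.0, 207.0], [159.0, 242.0], [204.0, 252.0], [168.0, 249.0], [111.0, 65.0]]
scene [[343.0, 190.0], [344.0, 279.0], [401.0, 227.0], [401.0, 316.0], [349.0, 240.0], [372.0, 220.0], [577.0, 374.0]]
```

View pics/t10c.png

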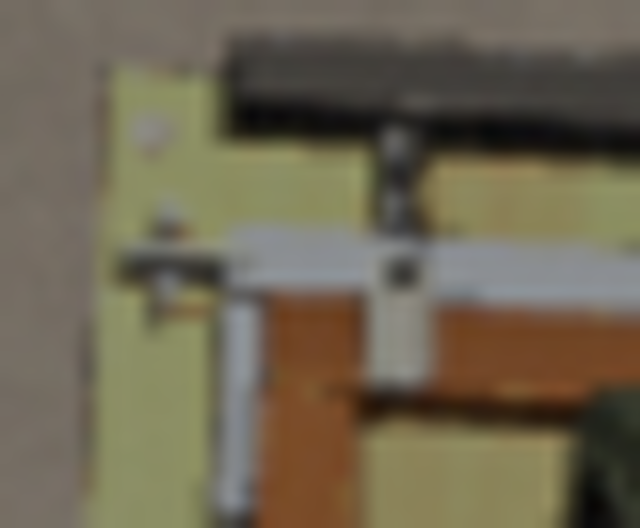

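View pics/w10c.png

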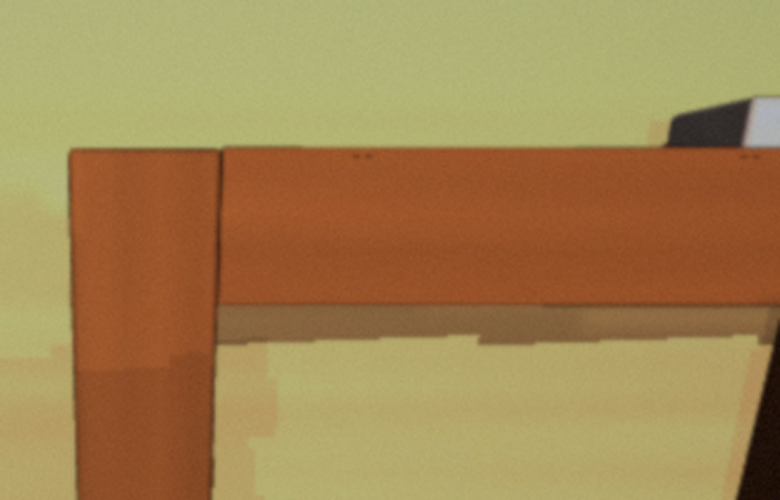

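The top view shows the pointer's bright upper edge at crop v≈250. A 17 mm push predicts 249–252, and the post tops should sit at 207 and 282. The wrist view shows the rail closed on the leg and flush. Handing in.

```bash
python3 -c "
from h import *
print(finish_job())"
```

```text
the job is handed in; nothing more can be done
None
```

I picked up the middle (180 mm) rail and laid it on the jig's bed across the frame's open end. It is pressed against the leg ends, and I handed in while still gripping and pushing, about 13.5 s in.

**Last checks**
- **Push:** about 9.7 N along the frame. The arm's position puts the carriage at about 17.2 mm. The top camera agrees with midway between the posts to about 0.3 mm, far from the 36 mm end of travel.
- **Fit:** the rail's end is flush to within about 0.5 mm at the one leg the wrist camera could see. The gripper hid the other leg. I judged that end from the tool's yaw (87.84° against 87.86° for the jig) and the near-zero twisting moment at the wrist.
- **Flat on the bed:** the rail rests on the bed with only about 2–3 N of downward force.

**What disagreed**
- **Excess downward force:** midway through the push the downward force rose to about 29 N and bed friction held the rail back, with about 25 N along the frame. I raised the arm slightly, which cleared it, then finished the push.
- **Grip offset:** the camera put the rail about 1.5 mm off-centre along its length in the grip. I corrected this before pushing.

The other rails and look-alikes were not touched by any planned motion, though I took no separate final picture of the rest of the counter.

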